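Nest the pattern templates on their hook, largest first

ROBOT

A 6-joint arm with a two-finger parallel gripper is mounted at the origin on the work surface. World frame = base frame: x ahead of the robot, y to its left, z up, the work surface at z = 0. Lengths are in m, angles in rad, forces in N, time in s.
With the tool pointing down it reaches from about 0.325 to 0.775 m from the base axis. Payload 5.5 kg.
Tool frame: the origin (TCP) lies between the finger pads; the fingertips stand 8 mm ahead of it and the grasp point (between the pads) lies 11 mm behind it (tcp_to_tips is the distance from the TCP to the fingertips, in m); z points along the fingers, y is the direction in which the jaws open and shut (so a half turn about z gives the same grasp; the last joint's range is limited). The gripper opens to 88 mm and grips with 3 to 60 N. Pads are 20 mm wide; open, the fingers measure 115 mm over their backs; the gripper's body (75 mm by 178 mm) begins 61 mm behind the grasp point.
Start: joints at [1.237, 0.091, 1.231, -0, 1.82, -0.057], TCP at [0.164, 0.577, 0.231] pointing down, gripper open.
Joint ranges: [-2.87, 2.87], [-0.86, 2.18], [0.17, 2.46], [-1.51, 4.65], [0.06, 2.69], [-2.65, 2.65]. Speed limits (rad/s): [2.57, 2.57, 3.01, 3.14, 3.14, 3.14].

INTERFACE

Orientations are given as a unit quaternion [w, x, y, z].
In Python, from bench import * gives the robot as it stands. Calls block until the motion is done:
- move_to(position, orientation): joint-space move of the TCP to a pose.
- move_l(position, speed=0.15, orientation=None): straight line of the TCP; orientation=None keeps the orientation; speed is the mean speed in m/s.
- movej(angles): joint-space move.
- gripper_open() and close(): open the fingers fully, or close them until they stop; the grip force is fixed at half the most.
- hold(seconds).
- inverse_kinematics(position, orientation): joint angles nearest the present ones, or None.
- state(): the state.
- get_image(name): name is "side" or "top" or "wrist"; returns a dict with "frame" (384x512x3 uint8, blue, green, red), "depth" (384x512 float32, m along the optical axis (not along the pixel's ray), 0 where there is no reading), "camera_matrix" (3x3 intrinsics, pixels), "k1" (the pictures are not rectified: a ray, as slopes to the right and down, at radius r is drawn at 1 + k1 r^2 times it, then the intrinsics apply), "view" (4x4, takes a point from world to camera coordinates). Camera axes: x right, y up, looking along -z (the intrinsics and any distortion apply to the point x, -y, -z); pixel columns grow to the right and rows downward; lengths in m; the calibration is good to about 2 mm. A picture is of the moment at which its call begins.
A pose or a line that the arm cannot do raises IKError and nothing moves.
- job_done(): hands the job in, once; it reports no verdict.
The state is a dict: "time": time; "joint_pos": joint angles; "dq": joint speeds; "joint_torque": joint torques, N m; "ee_pos": TCP position; "ee_rot": TCP orientation; "ft_force": force on the tool from outside, world axes, zero at the start; "moment": the same for the moment, N m; "finger_gap": finger opening in m.
Only numpy, scipy, OpenCV 4.12 (cv2) and the standard library are available. Lean on these libraries where they do the work, as an engineer would, in place of code of your own. Each camera call takes 0.05 s, during which the arm holds its last target. There are 200 camera calls.

TASK

Gather the three white templates on the steel hook, nested largest first. The large one already hangs loosely on the rod: slide it in and press it home against the rubber collar; then hang the medium one from the rack by its eye and press it home against the large one, then likewise the small one against the medium one. Press each home with a firm but gentle push along the rod (about 8 N, never over 25), leave the three hanging still and close together, never force a template or bump the hook hard, and leave the jar, hammer and spool where they are.

Things in the scene. Friction and masses are not known exactly. Their poses are not given: they have to be found in the camera images.
- hook: Fixed pattern stand: base plate 150 x 160 x 10 mm, grey post (30 mm wide, 225 mm high) and a level round steel hook rod, 8 mm diameter, axis 200 mm above the bench, that points along the stand's -x, roughly to the robot, and turns up at its end. Origin on the bench under the rod, 65 mm in front of the post's front face. Position and yaw vary.
- hook_root (a point): Where the rod's axis meets the post; axes as hook. The rod runs along -x: straight for 110 mm, then rising 12 mm over 21 mm. A black rubber stop collar, 42 mm across, is clamped round its inner end: its front face is 4 to 18 mm in front of this point, differently each time, and is not reported: it must be felt. Rod and collar do not yield: touch slowly.
- hook_tip (a point): Centre of the rod's up-turned free end: 131 mm along -x and 12 mm above hook_root.
- rack: Fixed wooden rack 200 x 190 mm, base 12 mm thick. Three slots, at -65, 0 and 65 mm along its x, 12 mm wide and 35 mm deep, run along its y; their rails end 47 mm above the bench. Two templates stand upright in the outer ones and lift straight out. Origin on the bench under its centre; position and yaw vary, left or right of the hook stand.
- large_grip (a point): The large template: upright white board 9 mm thick (its x), 150 mm wide (its y), domed top 125 mm above its lower edge, about 170 g, with a 44 mm wide handle: an eye, and above it a wooden grip 45 mm tall, 9 mm thick. This point is the grip's centre, 175.5 mm above the lower edge, 22.5 mm above the eye's upper edge; z points up. It hangs on the rod, eye 57 to 87 mm from the post.
- large_eye (a point): Centre of the large template's eye, a through opening along x, 16 mm wide and 24 mm tall, 34.5 mm below the grip's centre. Hanging on the hook, it is 8 mm below the rod's axis.
- medium_grip (a point): The medium template: upright white board 9 mm thick (its x), 116 mm wide (its y), domed top 103 mm above its lower edge, about 120 g, with a 44 mm wide handle: an eye, and above it a wooden grip 45 mm tall, 9 mm thick. This point is the grip's centre, 153.5 mm above the lower edge, 22.5 mm above the eye's upper edge; z points up. It stands in an outer slot of the rack; which one varies.
- medium_eye (a point): Centre of the medium template's eye, a through opening along x, 16 mm wide and 24 mm tall, 34.5 mm below the grip's centre. Hanging on the hook, it is 8 mm below the rod's axis.
- small_grip (a point): The small template: upright white board 9 mm thick (its x), 84 mm wide (its y), domed top 82 mm above its lower edge, about 85 g, with a 44 mm wide handle: an eye, and above it a wooden grip 45 mm tall, 9 mm thick. This point is the grip's centre, 132.5 mm above the lower edge, 22.5 mm above the eye's upper edge; z points up. It stands in an outer slot of the rack; which one varies.
- small_eye (a point): Centre of the small template's eye, a through opening along x, 16 mm wide and 24 mm tall, 34.5 mm below the grip's centre. Hanging on the hook, it is 8 mm below the rod's axis.
- jar: Bystander: an amber jar, 64 mm across and 85 mm tall, beyond the work; origin at its underside.
- hammer: Bystander: a small hammer lying beyond the work on the right; not to be touched.
- spool: Bystander: a wooden spool, 48 mm across and 60 mm tall, standing beyond the work on the left; origin at its underside.
There are look-alikes about, which are no part of the job. Leave any turquoise look-alike of the part that bears small_grip alone.

How it is judged:
By the outcome, as a careful person would: the job done as asked, in the order asked, and still so for the second after the job is handed in, with the robot touching nothing.
It also fails if it takes over 72 s, if anything falls off the work surface, if the arm or the gripper's body presses on something with over 40 N, if the wrist force passes 120 N, or if a joint passes its speed limit or range.

## Working session

There is one attempt and no reset: what is moved stays moved. The work goes in short steps, each a Python script; the robot and the scene stay as the last script left them, time stands still between calls to the robot, and variables do not carry over. Pictures are saved under pics/ and viewed, about 8 in all and at most 12, crops included, and the job is handed in when it is done.

```bash
mkdir -p pics; ls
cat > h.py <<'E'
from bench import *
import numpy as np, cv2
def undist(im,uv):
    K=np.array(im["camera_matrix"]);k1=im["k1"]
    uv=np.atleast_2d(np.asarray(uv,float))
    s=cv2.undistortPoints(uv.reshape(-1,1,2),K,np.array([k1,0,0,0.])).reshape(-1,2)
    return s
def ray(im,uv):
    s=undist(im,uv);V=np.array(im["view"]);R=V[:3,:3];t=V[:3,3]
    d=np.c_[s[:,0],-s[:,1],-np.ones(len(s))]@R
    return -R.T@t,d
def onz(im,uv,z):
    o,d=ray(im,uv);return o+d*((z-o[2])/d[:,2])[:,None]
def cloud(im):
    D=im["depth"];vv,uu=np.mgrid[:D.shape[0],:D.shape[1]]
    o,d=ray(im,np.c_[uu.ravel(),vv.ravel()])
    return (o+d*D.ravel()[:,None]).reshape(D.shape+(3,))
E
python3 - <<'E'
from h import *
import pickle
ims={n:get_image(n) for n in("side","top","wrist")}
pickle.dump(ims,open("ims.pkl","wb"))
for n,im in ims.items():
    cv2.imwrite(f"pics/{n}0.png",im["frame"]); print(n,np.round(np.array(im["view"]),3).tolist(),im["camera_matrix"],im["k1"],(im["depth"]>0).mean())
s=state();print(s)
E
```

```text
pics
side [[0.89, -0.456, -0.014, -0.584], [0.245, 0.454, 0.857, -0.229], [-0.384, -0.766, 0.516, -1.03], [0.0, 0.0, 0.0, 1.0]] [[369.61441695   0.         254.96055874]
 [  0.         369.61441695 194.52417391]
 [  0.           0.           1.        ]] -0.08437322511197942 0.9935760498046875
top [[-0.009, -1.0, -0.023, -0.074], [0.995, -0.011, 0.095, -0.617], [-0.095, -0.022, 0.995, -0.925], [0.0, 0.0, 0.0, 1.0]] [[349.77879831   0.         256.31268906]
 [  0.         349.77879831 191.66873212]
 [  0.           0.           1.        ]] -0.08346037735017588 0.9960988362630209
wrist [[0.273, 0.962, -0.002, -0.599], [-0.925, 0.262, -0.274, 0.034], [-0.263, 0.077, 0.962, -0.391], [0.0, 0.0, 0.0, 1.0]] [[281.89474604   0.         254.1809145 ]
 [  0.         281.89474604 188.85967818]
 [  0.           0.           1.        ]] -0.06044465096541274 0.996124267578125
{'time': 0.15, 'joint_pos': array([ 1.23731296e+00,  9.16973910e-02,  1.23159011e+00, -1.22389956e-05,
        1.81982961e+00, -5.67384695e-02]), 'dq': array([ 0.00010359, -0.00342147, -0.00274127, -0.00220499,  0.00244888,
        0.00094401]), 'joint_torque': array([ 1.46996590e-03, -4.47046423e+01, -4.06906986e+01,  6.98040705e-02,
        2.75165186e-02, -1.08017480e-04]), 'ee_pos': array([0.16389187, 0.57695578, 0.22977058]), 'ee_rot': array([-1.41958444e-04,  1.37932751e-01,  9.90441303e-01, -7.48918394e-04]), 'ft_force': array([-0.61229328,  0.46135374, -0.45474035]), 'moment': array([ 0.04624128,  0.04548259, -0.01023161]), 'finger_gap': 0.0880689502395062}
```

```bash
python3 -c "
import cv2,numpy as np
a=cv2.imread('pics/side0.png');b=cv2.imread('pics/top0.png')
cv2.imwrite('pics/st0.png',cv2.resize(np.vstack([a,b]),(800,1200)))
cv2.imwrite('pics/A.png',cv2.resize(a,(800,600)));cv2.imwrite('pics/B.png',cv2.resize(b,(800,600)))"
```

```text
(no output)
```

View pics/A.png

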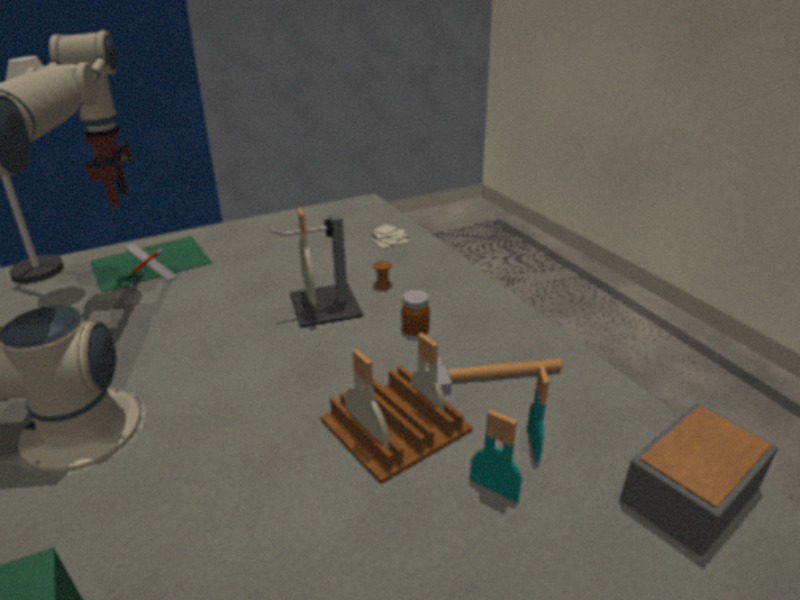

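View pics/B.png

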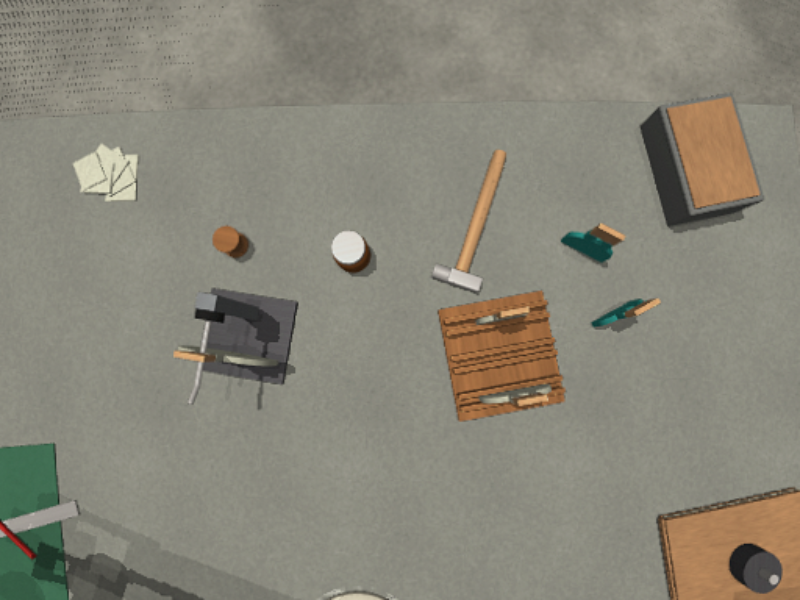

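Side (800x600) shows the hook stand with the large template at (308,265). The rack is at (395,420), with white templates in the near slot (365,395, larger) and the far slot (430,365, smaller). The turquoise look-alikes stand free on the bench at (495,470) and (540,410). Top shows the same: rod tip (193,402), post (209,305), near-slot grip (532,400), far-slot grip (515,313), turquoise at (590,245) and (625,312).

Candidates for small: the white one at side (430,365), and the turquoise pair at (495,470) and (540,410), which I reject. Candidates for medium: the white one at side (365,395).

```bash
cat > meas.py <<'E'
from h import *
import pickle
ims=pickle.load(open("ims.pkl","rb"))
def rect(P):
    r=cv2.minAreaRect((P[:,:2]*1000).astype(np.float32));return np.round(r[0],1),np.round(r[1],1),round(r[2],1),len(P)
S=800/512
for n in("top","side"):
    im=ims[n];C=cloud(im);hsv=cv2.cvtColor(im["frame"],cv2.COLOR_BGR2HSV)
    org=(hsv[...,0]>5)&(hsv[...,0]<22)&(hsv[...,1]>90)
    m=np.zeros_like(org)
    print(n,"bench z",np.median(C[...,2][150:330,100:300]))
    rois={"top":dict(large=(165,335,215,370),near=(500,380,560,415),far=(485,295,540,330)),"side":dict(large=(290,200,315,250),near=(345,340,380,390),far=(412,325,445,372))}[n]
    for k,(a,b,c,d) in rois.items():
        sl=(slice(int(b/S),int(d/S)),slice(int(a/S),int(c/S)))
        P=C[sl][org[sl]]; zt={"large":.249,"near":.188,"far":.167}[k]
        Q=P[P[:,2]>zt-.045]
        print(k,"zmax",np.round(np.percentile(P[:,2],[50,90,99]),4), "top",rect(P[P[:,2]>np.percentile(P[:,2],97)-.006]),"all",rect(Q),np.round(np.median(Q,0),4))
    W=(hsv[...,1]<70)
    # rod & base
    if n=="top":
        sl=(slice(int(285/S),int(410/S)),slice(int(170/S),int(310/S)))
        P=C[sl].reshape(-1,3)
        g=im["frame"][sl].reshape(-1,3);h=hsv[sl].reshape(-1,3)
        base=P[(P[:,2]>.004)&(P[:,2]<.018)&(h[:,2]<75)]
        print("base",rect(base))
        post=P[(P[:,2]>.218)&(P[:,2]<.232)&(h[:,2]<75)&(P[:,0]>.0)]
        print("post/collar",rect(post))
        rod=P[(P[:,2]>.188)&(P[:,2]<.225)&(h[:,1]<70)]
        np.set_printoptions(suppress=True,precision=4)
        i=np.argsort(rod[:,0]);print("rod",len(rod));print(rod[i][::max(1,len(i)//40)])
# rays onto planes from top view
im=ims["top"]
print("tip",onz(im,[193/S,402/S],.212),"rod pts",onz(im,[[206/S,335/S],[197/S,376/S]],.2))
def two(a,b):
    o1,d1=ray(ims["top"],a);o2,d2=ray(ims["side"],b);d1=d1[0]/np.linalg.norm(d1);d2=d2[0]/np.linalg.norm(d2)
    A=np.c_[d1,-d2];s=np.linalg.lstsq(A,o2-o1,rcond=None)[0];p,q=o1+d1*s[0],o2+d2*s[1];return (p+q)/2,np.linalg.norm(p-q)
print("tip2",two([193/S,402/S],[272/S,231/S]))
for k,box in dict(h=(165,280,310,420),r=(430,285,570,425)).items():
    a,b,c,d=[int(v/S) for v in box];cv2.imwrite(f"pics/c_{k}.png",cv2.resize(im["frame"][b:d,a:c],None,fx=5,fy=5,interpolation=cv2.INTER_CUBIC))
a=cv2.imread("pics/c_h.png");b=cv2.imread("pics/c_r.png");print(a.shape,b.shape)
hh=max(a.shape[0],b.shape[0]);o=np.zeros((hh,a.shape[1]+b.shape[1],3),np.uint8);o[:a.shape[0],:a.shape[1]]=a;o[:b.shape[0],a.shape[1]:]=b
cv2.imwrite("pics/crop1.png",cv2.resize(o,None,fx=.85,fy=.85))
E
python3 meas.py
```

```text
top bench z 0.0008127519209449319
large zmax [0.2484 0.2507 0.2522] top (array([519.7,  62.3]), array([326.8,  12.5]), 89.6, 79) all (array([519.7,  62.3]), array([326.8,  12.6]), 89.6, 116) [0.5207 0.1993 0.2484]
near zmax [0.0455 0.1877 0.1905] top (array([ 479.9, -193.4]), array([203.6,  25.3]), 71.1, 85) all (array([ 479.5, -193.3]), array([203.6,  27.7]), 71.5, 123) [ 0.4548 -0.2683  0.187 ]
far zmax [0.0149 0.1644 0.1692] top (array([ 560.4, -185.1]), array([ 13.1, 181.9]), 18.8, 73) all (array([ 560.7, -185. ]), array([ 13.9, 181.9]), 18.8, 88) [ 0.5822 -0.2494  0.167 ]
base (array([554.4, 192.2]), array([147.5, 144.8]), 80.2, 624)
post/collar (array([585.7, 186.4]), array([20.8, 42.1]), 34.1, 72)
rod 446
[[0.4544 0.2135 0.215 ]
 [0.4608 0.2101 0.2124]
 [0.4653 0.2118 0.2139]
 [0.4713 0.2107 0.2056]
 [0.4779 0.2071 0.2034]
 [0.4824 0.211  0.2052]
 [0.4891 0.2068 0.2045]
 [0.4957 0.2048 0.2039]
 [0.5047 0.2047 0.2048]
 [0.5135 0.1824 0.2028]
 [0.5202 0.1824 0.1969]
 [0.5293 0.1995 0.2013]
 [0.536  0.1988 0.2035]
 [0.5427 0.1996 0.2076]
 [0.5473 0.1994 0.2024]
 [0.554  0.1992 0.
[... 687 characters left out ...]
[ 351.3, -366.9]), array([1218.3,    7.1]), 73.3, 15) all (array([ 355.5, -368.1]), array([1218.3,   10.7]), 73.7, 46) [0.5187 0.1853 0.2351]
near zmax [0.1692 0.1879 0.1895] top (array([ 326.2, -606.6]), array([748.7,  25.5]), 68.9, 53) all (array([ 326.2, -606.6]), array([748.7,  26. ]), 69.0, 177) [ 0.4514 -0.2818  0.1739]
far zmax [0.1418 0.1666 0.1687] top (array([ 391.9, -598.9]), array([822.2,  31.4]), 61.1, 52) all (array([ 392.1, -599. ]), array([822.2,  31.9]), 61.1, 178) [ 0.5793 -0.2601  0.1514]
tip [[0.4557 0.2113 0.212 ]] rod pts [[0.551  0.1985 0.2   ]
 [0.4919 0.2108 0.2   ]]
tip2 (array([0.4561, 0.2115, 0.2109]), np.float64(0.0009679520538317204))
(445, 465, 3) (450, 445, 3)
```

View pics/crop1.png

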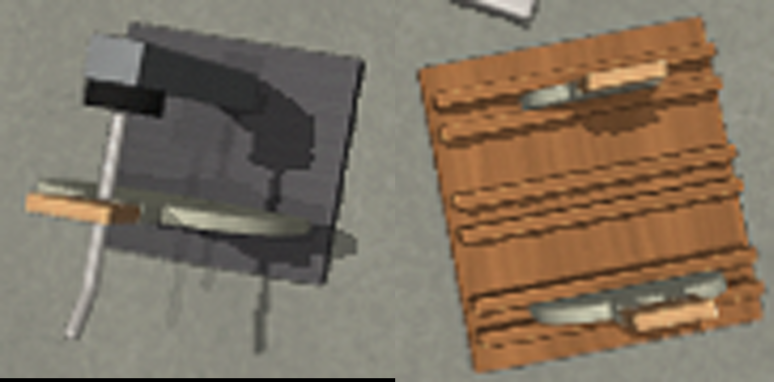

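The crop confirms it: both rack templates are white boards with orange grips, at crop (625,75) for small and (675,310) for medium. The large one's grip is at (80,205) on the rod. Next come outlier-proof fits.

```bash
cat > meas2.py <<'E'
from h import *
import pickle
np.set_printoptions(suppress=True,precision=4)
ims=pickle.load(open("ims.pkl","rb"))
def fit(P):
    c=P[:,:2].mean(0);u,s,v=np.linalg.svd(P[:,:2]-c);d=v[0];a=(P[:,:2]-c)@v.T
    return c,np.degrees(np.arctan2(d[1],d[0])),np.ptp(a,axis=0)*1000
def rect(P):
    r=cv2.minAreaRect((P[:,:2]*1000).astype(np.float32));return r
for n in("top","side"):
    im=ims[n];C=cloud(im);hsv=cv2.cvtColor(im["frame"],cv2.COLOR_BGR2HSV)
    org=(hsv[...,0]>5)&(hsv[...,0]<24)&(hsv[...,1]>80)&(im["depth"]>.1)
    for k,(x,y,zt) in dict(large=(.52,.199,.249),near=(.4548,-.268,.188),far=(.582,-.25,.167)).items():
        m=org&(np.abs(C[...,0]-x)<.035)&(np.abs(C[...,1]-y)<.04)&(C[...,2]>zt-.04)
        Q=C[m]; T=Q[np.abs(Q[:,2]-zt)<.006]
        r=rect(Q);print(n,k,"all",len(Q),fit(Q),"z",np.percentile(Q[:,2],[2,98]),"| top",len(T),fit(T),"rect",r)
        if n=="top": # silhouette rays onto top plane
            cs,_=cv2.findContours(m.astype(np.uint8),cv2.RETR_EXTERNAL,cv2.CHAIN_APPROX_NONE)
            c=max(cs,key=cv2.contourArea)[:,0]
            print("   on top plane",rect(onz(im,c,zt)))
im=ims["top"];C=cloud(im);hsv=cv2.cvtColor(im["frame"],cv2.COLOR_BGR2HSV)
m=(np.abs(C[...,2]-.204)<.012)&(hsv[...,1]<70)&(C[...,0]>.47)&(C[...,0]<.572)&(np.abs(C[...,1]-.204)<.016)
vv,uu=np.nonzero(m);P=onz(im,np.c_[uu,vv],.202)
for _ in range(5):
    p=np.polyfit(P[:,0],P[:,1],1);r=P[:,1]-np.polyval(p,P[:,0]);P=P[np.abs(r)<.006]
print("rod",len(P),p,np.degrees(np.arctan(p[0])),"y@.52",np.polyval(p,.52))
base=(np.abs(C[...,2]-.01)<.006)&(hsv[...,2]<95)&(np.abs(C[...,0]-.55)<.13)&(np.abs(C[...,1]-.17)<.13)
cs,_=cv2.findContours(base.astype(np.uint8),cv2.RETR_EXTERNAL,cv2.CHAIN_APPROX_NONE);c=max(cs,key=cv2.contourArea)[:,0];print("base",rect(onz(im,c,.01)))
rk=(hsv[...,0]>4)&(hsv[...,0]<24)&(hsv[...,1]>80)&(C[...,2]<.06)&(np.abs(C[...,0]-.52)<.15)&(np.abs(C[...,1]+.22)<.16)&(C[...,2]>.006)&(C[...,2]<.02)
P=C[cv2.morphologyEx(rk.astype(np.uint8),cv2.MORPH_OPEN,np.ones((3,3)))>0];print("rack",rect(P))
E
python3 meas2.py
```

```text
top large all 119 (array([0.5213, 0.1994]), np.float64(-99.60354006186829), array([44.1419,  8.1807])) z [0.2115 0.2518] | top 83 (array([0.5213, 0.2031]), np.float64(-99.83507225906544), array([44.0239,  8.1436])) rect ((521.4603881835938, 203.84852600097656), (44.16327667236328, 8.164290428161621), 80.0462875366211)
   on top plane ((521.4069213867188, 196.78628540039062), (57.483097076416016, 10.400920867919922), 80.81471252441406)
top near all 124 (array([ 0.4548, -0.2687]), np.float64(99.94769192073198), array([44.6062,  9.5264])) z [0.1508 0.1905] | top 85 (array([ 0.454 , -0.2704]), np.float64(-80.50676051646371), array([43.4408,  9.0987])) rect ((453.9127197265625, -269.99853515625), (9.321799278259277, 44.61953353881836), 9.254138946533203)
   on top plane ((455.52880859375, -267.3632507324219), (13.120617866516113, 49.5028190612793), 8.518484115600586)
top far all 89 (array([ 0.5824, -0.2499]), np.float64(100.21491782155202), array([41.8094,  9.3561])) z [0.1328 0.17  ] | top 72 (array([ 0.5832, -0.2519]), np.float64(100.39825257562325), array([41.4185,  9.1952])) rect ((58
[... 773 characters left out ...]
825683594, -273.7303466796875), (10.795856475830078, 43.47779083251953), 9.256555557250977)
side far all 175 (array([ 0.5801, -0.2595]), np.float64(-77.05318971447913), array([44.9424, 11.405 ])) z [0.1291 0.1679] | top 54 (array([ 0.5806, -0.2556]), np.float64(-78.22204904125829), array([43.5664, 10.2005])) rect ((580.5689697265625, -255.15823364257812), (11.416465759277344, 44.81956100463867), 13.71939754486084)
rod 146 [-0.161   0.2879] -9.145520809584578 y@.52 0.20420205546585032
base ((556.4879760742188, 196.57183837890625), (160.16107177734375, 151.3217315673828), 80.64044952392578)
rack ((517.440673828125, -255.1517791748047), (200.2553253173828, 188.96559143066406), 10.0214262008667)
```

```bash
cat >> h.py <<'E'
np.set_printoptions(suppress=True,precision=4)
HY=np.radians(-9.36)
def q(yaw): return [0,float(np.cos(np.pi/2+yaw/2)),float(np.sin(np.pi/2+yaw/2)),0]
def ax(yaw): return np.array([np.cos(yaw),np.sin(yaw),0.])
E
python3 - <<'E'
from h import *
import pickle
p=np.array([.5214,.2030,.36])-.005*ax(HY)
move_to([.3,.38,.36],q(0.4)) if False else None
move_to(list(p),q(HY)); s=state();print(s["time"],s["ee_pos"],s["joint_pos"],s["ft_force"])
im=get_image("wrist");pickle.dump(im,open("w1.pkl","wb"));cv2.imwrite("pics/w1.png",im["frame"])
V=np.array(im["view"]);print(-V[:3,:3].T@V[:3,3],V[:3,:3])
E
```

```text
2.0667 [0.5162 0.2046 0.3596] [ 0.316   0.0378  1.0539  0.0003  2.0505 -1.0925] [0.4153 0.5036 0.171 ]
[0.4426 0.2164 0.5139] [[ 0.1615  0.9869 -0.0006]
 [-0.9493  0.1552 -0.2735]
 [-0.2698  0.0447  0.9619]]
```

View pics/w1.png

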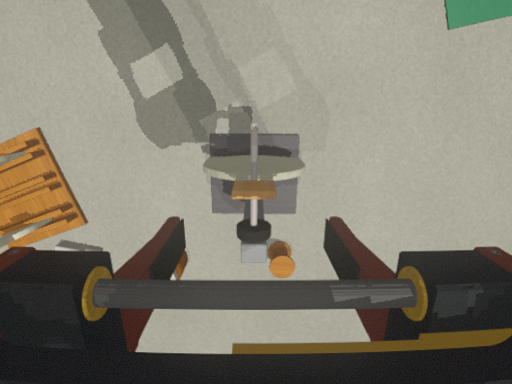

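The wrist view looks straight down on the hook. Rod tip (254,127), handle (254,187) between the fingers, collar (254,230), post top (254,252), jar and spool beyond.

Run:
```python
from h import *
import pickle
im=pickle.load(open("w1.pkl","rb"));f=im["frame"];C=cloud(im);hsv=cv2.cvtColor(f,cv2.COLOR_BGR2HSV)
g=f.astype(int).sum(2)
z=C[...,2]
for v in list(range(122,180,6))+list(range(200,222,4)):
    m=np.nonzero((np.abs(z[v,235:275]-.206)<.016)&(hsv[v,235:275,1]<80))[0]+235
    if len(m): 
        zz=.212 if v<128 else .2; c=(m.min()+m.max())/2
        print(v,m.min(),m.max(),onz(im,[c,v],.202)[0][:2],C[v,m].mean(0))
m=(hsv[...,0]>5)&(hsv[...,0]<24)&(hsv[...,1]>80)&(np.abs(z-.249)<.006)&(np.abs(C[...,0]-.52)<.03)&(np.abs(C[...,1]-.2)<.05)
P=C[m];print("grip",len(P),cv2.minAreaRect((P[:,:2]*1000).astype(np.float32)),P.mean(0))
m=(g<130)&(np.abs(z-.212)<.015)&(np.abs(C[...,0]-.58)<.04)&(np.abs(C[...,1]-.19)<.04)
P=C[m];print("collar",len(P),cv2.minAreaRect((P[:,:2]*1000).astype(np.float32)),P[:,0].min(),P[:,0].max())
```

```text
122 253 256 [0.4559 0.2144] [0.4554 0.2144 0.2147]
128 251 258 [0.4622 0.2133] [0.4615 0.2134 0.2137]
134 251 257 [0.4685 0.2117] [0.4679 0.2119 0.2101]
140 251 257 [0.475  0.2107] [0.4745 0.2108 0.2065]
146 251 257 [0.4815 0.2096] [0.4813 0.2097 0.2035]
152 251 257 [0.488  0.2085] [0.4878 0.2086 0.2035]
158 251 257 [0.4947 0.2075] [0.4945 0.2075 0.2032]
164 251 257 [0.5014 0.2064] [0.5011 0.2064 0.2033]
170 251 257 [0.5082 0.2052] [0.5079 0.2053 0.2033]
176 236 267 [0.5146 0.2013] [0.5153 0.1986 0.1971]
200 251 257 [0.5433 0.1995] [0.5429 0.1996 0.2034]
204 251 257 [0.5482 0.1987] [0.5478 0.1988 0.2032]
208 251 257 [0.5531 0.1979] [0.5526 0.198  0.2033]
212 251 257 [0.558  0.1971] [0.5575 0.1972 0.2034]
216 251 257 [0.563  0.1963] [0.5626 0.1963 0.203 ]
220 251 257 [0.568  0.1954] [0.5676 0.1955 0.2029]
grip 436 ((522.2627563476562, 202.52352905273438), (42.60834884643555, 9.355751991271973), 80.20330047607422) [0.5216 0.2027 0.2485]Traceback (most recent call last):
  File "<stdin>", line 14, in <module>
    return umr_minimum(a, axis, None, out, keepdims, initial, where)
ValueError: zero-size array to reduction operation minimum which has no identity
```

```bash
cat >> h.py <<'E'
A=ax(HY)
RL=lambda x:.2031-.1642*(x-.5213)
def F(n=3):
    r=[]
    for _ in range(n): r.append(state()["ft_force"]); hold(.02)
    return np.mean(r,0)
def press(target=7.5,step=.001,maxtrav=.03,verbose=True):
    hold(.15);f0=F();p0=np.array(state()["ee_pos"]);cmd=p0.copy();log=[]
    fn=0;t=0
    while fn<target and t<maxtrav:
        d=step if fn<1.2 else .0003
        t+=d;move_l(list(p0+t*A),speed=.02)
        f=F(2)-f0;fn=-f@A;log.append((round(t*1000,1),round(fn,2)))
        if fn>1.2 and fn<target: fn=-(F(2)-f0)@A
    print("press",log[-14:],"F",F()-f0,"t",state()["time"],"pos",state()["ee_pos"]);return t,f0
E
python3 - <<'E'
from h import *
g=np.array([.5221,RL(.5221),.2205])-.005*A
move_l(list(g),speed=.12); print(state()["ee_pos"],F(),state()["time"])
close(); s=state();print(s["finger_gap"],s["ft_force"],s["time"])
move_l(list(g+[0,0,.003]),speed=.05);hold(.1);print(F(),state()["ee_pos"])
move_l(list(g+[0,0,.003]+.03*A),speed=.08);hold(.1);print(F(),state()["ee_pos"],state()["time"])
im=get_image("side");cv2.imwrite("pics/s1.png",cv2.resize(im["frame"][110:230,130:290],None,fx=5,fy=5,interpolation=cv2.INTER_CUBIC))
E
```

```text
[0.5175 0.2039 0.2216] [-0.375  -0.1227 -0.3453] 3.4833
0.044039259260034644 [-0.2351 -0.0009  0.0434] 4.2333
[-0.5375 -0.0082 -1.5713] [0.5171 0.2037 0.2233]
[ 0.0737  0.0978 -1.5628] [0.5465 0.199  0.2236] 5.3083
```

Run:
```python
from h import *
t,f0=press()
```

```text
press [(9.0, np.float64(0.28)), (10.0, np.float64(0.52)), (11.0, np.float64(0.43)), (12.0, np.float64(-0.39)), (13.0, np.float64(-0.05)), (14.0, np.float64(-0.19)), (15.0, np.float64(-0.71)), (16.0, np.float64(0.3)), (17.0, np.float64(-0.7)), (18.0, np.float64(1.56)), (18.3, np.float64(4.17)), (18.6, np.float64(5.75)), (18.9, np.float64(7.1)), (19.2, np.float64(8.38))] F [-7.5593  0.8012  1.9041] t 11.975 pos [0.5643 0.1961 0.2238]
```

View pics/s1.png

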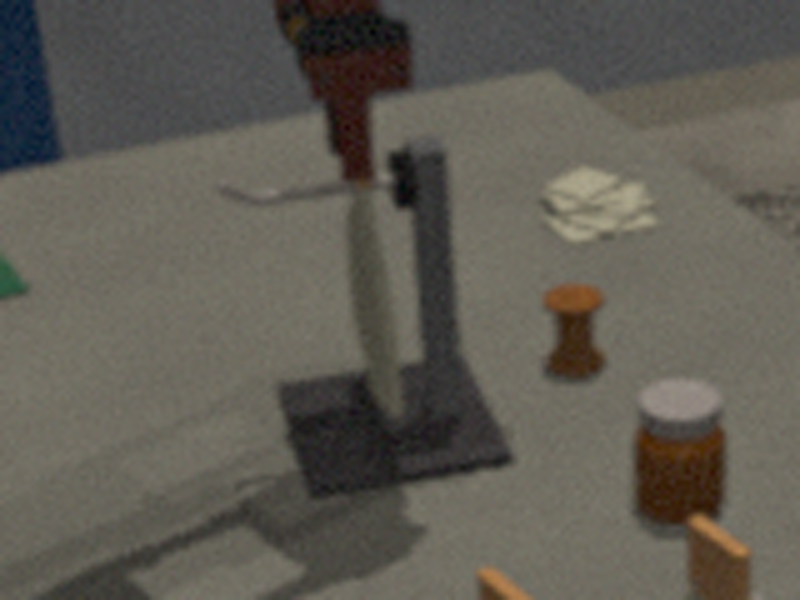

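Run:
```python
from h import *
import pickle
p=np.array(state()["ee_pos"])
move_l(list(p+[0,0,-.0035]+.0005*A),speed=.03);hold(.1);print(F())
gripper_open();hold(.1);p=np.array(state()["ee_pos"]);print(F(),p)
move_l([p[0],p[1],.34],speed=.2)
im=get_image("wrist");pickle.dump(im,open("w2.pkl","wb"))
RY=np.radians(10.02)
move_to(list(np.array([.454,-.2715,.30])-.005*ax(RY)),q(RY));hold(.15)
im2=get_image("wrist");pickle.dump(im2,open("w3.pkl","wb"));side=get_image("side")
cv2.imwrite("pics/w23.png",cv2.resize(np.hstack([im["frame"][90:300,150:360],im2["frame"][90:300,130:380]]),None,fx=1.7,fy=1.7))
s=state();print(s["time"],s["ee_pos"],s["joint_pos"])
for im,zt,x,y in((im,.249,.57,.195),(im2,.188,.454,-.2715)):
    C=cloud(im);hsv=cv2.cvtColor(im["frame"],cv2.COLOR_BGR2HSV)
    m=(hsv[...,0]>5)&(hsv[...,0]<24)&(hsv[...,1]>80)&(np.abs(C[...,2]-zt)<.006)&(np.abs(C[...,0]-x)<.03)&(np.abs(C[...,1]-y)<.05)
    P=C[m];print(len(P),cv2.minAreaRect((P[:,:2]*1000).astype(np.float32)),P.mean(0) if len(P) else 0)
```

```text
[-5.7712  1.3199  0.8267]
[ 0.2313 -0.1721 -0.0921] [0.5648 0.196  0.2203]
16.1917 [ 0.4495 -0.2719  0.3   ] [-0.6088 -0.0841  1.2827  0.0001  1.943  -2.3555]
511 ((568.91748046875, 195.099609375), (43.05646514892578, 8.943650245666504), 80.51371765136719) [0.5684 0.1952 0.2483]
423 ((455.0665588378906, -273.0840148925781), (9.39657211303711, 42.94116973876953), 9.708576202392578) [ 0.4542 -0.2728  0.1874]
```

View pics/w23.png

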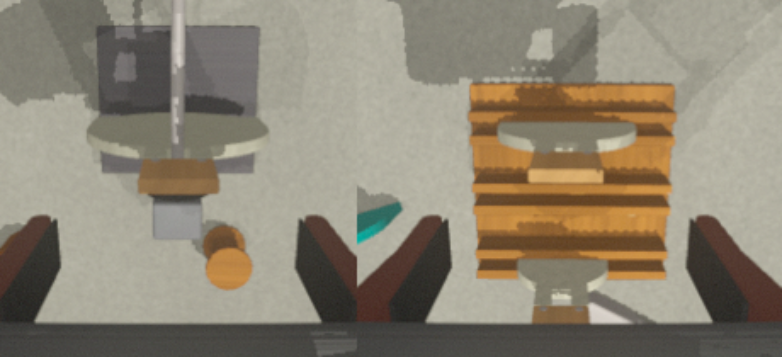

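Left: the large template hangs square against the collar, its grip in front of the post. Right: the medium template is under the gripper with its grip at (566,172) of the picture, and the fingers are either side of it. Picking medium next.

```bash
cat >> h.py <<'E'
RY=np.radians(10.02)
ROOT=np.array([.5848,RL(.5848),0])
def pick(c,zg):
    g=np.array([c[0],c[1],zg+.005-.011])-.005*ax(RY)
    move_l(list(g),speed=.12);hold(.1);close();s=state();z=s["ee_pos"][2]
    print("gap",s["finger_gap"],s["ee_pos"],s["time"])
    f0=F();move_l([g[0],g[1],.30],speed=.15);hold(.1);print("lift dF",F()-f0,state()["finger_gap"])
    return zg-.0345-z   # eye z minus TCP z
def at(s,ze,off): # TCP for eye at distance s from root, height ze
    p=ROOT-(s+.005)*A;return [p[0],p[1],ze-off]
E
python3 - <<'E'
from h import *
import pickle
off=pick((.4545,-.273),.1655);print("off",off)
open("off","w").write(str(off))
move_to(at(.175,.213,off),q(HY));hold(.15);s=state();print(s["ee_pos"],at(.175,.213,off),s["time"],s["finger_gap"],F())
im=get_image("wrist");side=get_image("side");pickle.dump((im,side),open("w4.pkl","wb"))
o=np.hstack([cv2.resize(im["frame"][60:300,130:380],(400,384)),cv2.resize(side["frame"][110:230,110:235],(400,384),interpolation=cv2.INTER_CUBIC)])
cv2.imwrite("pics/w4.png",o)
E
```

```text
gap 0.04403993153079383 [ 0.4496 -0.2739  0.1595] 18.3667
lift dF [-0.3655  0.0626 -0.9677] 0.043591492593165616
off -0.028452029539488582
[0.4076 0.2214 0.2415] [np.float64(0.4071965300425837), np.float64(0.22194798973507904), np.float64(0.24145202953948858)] 21.6167 0.04383525939454557 [-0.0772 -0.2912 -1.4068]
```

View pics/w4.png

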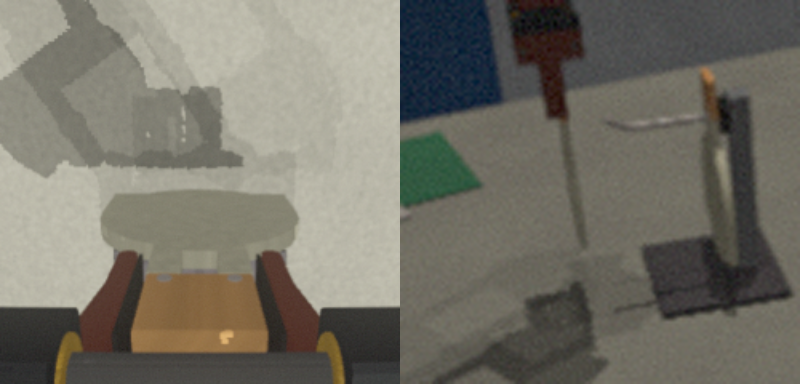

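The medium template is held squarely. On the left its grip is between the pads; on the right it hangs upright before the rod tip at (608,124). Threading it on with force checks.

```bash
cat >> h.py <<'E'
def thread(off,send):
    hold(.1);f0=F()
    for s,z,v in((.145,.212,.1),(.131,.209,.05),(.108,.200,.06),(.07,.196,.08),(send,.195,.08)):
        n=max(1,int(abs(0)+1))
        move_l(at(s,z,off),speed=v);d=F(2)-f0
        print("s",s,"dF",d,state()["time"])
        if np.linalg.norm(d)>5: print("STOP");return False
    return True
E
python3 - <<'E'
from h import *
off=float(open("off").read())
# contact s: large centre s = from TCP (.5648,.196)
sL=(ROOT-np.array([.5648,.196,0]))@A-.005
print("sL",sL)
if thread(off,sL+.009+.005): press(step=.001,maxtrav=.012)
E
```

```text
sL 0.015274763941611199
s 0.145 dF [-0.9984 -0.2193 -0.4547] 22.4
s 0.131 dF [0.161  1.2143 0.1213] 22.8667
s 0.108 dF [ 0.1019 -0.0334 -1.2135] 23.4583
s 0.07 dF [-0.187  -0.8589 -1.0337] 24.1167
s 0.029274763941611198 dF [-0.3469 -0.1046 -0.8434] 24.8083
press [(1.0, np.float64(0.26)), (2.0, np.float64(0.34)), (3.0, np.float64(0.3)), (4.0, np.float64(1.08)), (5.0, np.float64(6.05)), (5.3, np.float64(7.13)), (5.6, np.float64(7.97))] F [-8.5839  0.5655  2.2503] t 27.1083 pos [0.5549 0.1977 0.2238]
```

Run:
```python
from h import *
import pickle
p=np.array(state()["ee_pos"])
move_l(list(p+[0,0,-.0035]+.0005*A),speed=.03);hold(.1);print(F())
gripper_open();hold(.1);p=np.array(state()["ee_pos"]);print(F(),p)
move_l([p[0],p[1],.34],speed=.2);hold(.2)
im=get_image("wrist");side=get_image("side")
move_to(list(np.array([.582,-.2535,.28])-.005*ax(RY)),q(RY));hold(.15)
im2=get_image("wrist");pickle.dump((im,im2,side),open("w5.pkl","wb"))
cv2.imwrite("pics/w5.png",np.hstack([cv2.resize(im["frame"][90:300,150:360],(400,400)),cv2.resize(side["frame"][120:220,150:250],(400,400),interpolation=cv2.INTER_CUBIC)]))
s=state();print(s["time"],s["ee_pos"],s["joint_pos"])
for im,zt,x,y in((im,.249,.564,.195),(im2,.167,.582,-.253)):
    C=cloud(im);hsv=cv2.cvtColor(im["frame"],cv2.COLOR_BGR2HSV)
    m=(hsv[...,0]>5)&(hsv[...,0]<24)&(hsv[...,1]>80)&(np.abs(C[...,2]-zt)<.006)&(np.abs(C[...,0]-x)<.03)&(np.abs(C[...,1]-y)<.05)
    P=C[m];print(len(P),cv2.minAreaRect((P[:,:2]*1000).astype(np.float32)),P.mean(0) if len(P) else 0)
```

```text
[-5.2235  0.6292  1.0305]
[0.2718 0.1359 0.2561] [0.5553 0.1977 0.2203]
31.4333 [ 0.5775 -0.2534  0.2802] [-0.4676  0.1928  1.0312  0.0001  1.9172 -2.2146]
916 ((564.4022216796875, 196.33949279785156), (42.53925323486328, 17.368480682373047), 80.53591918945312) [0.5637 0.1963 0.2486]
436 ((583.6744384765625, -254.52850341796875), (9.234042167663574, 42.92788314819336), 10.072639465332031) [ 0.5832 -0.2546  0.1665]
```

View pics/w5.png

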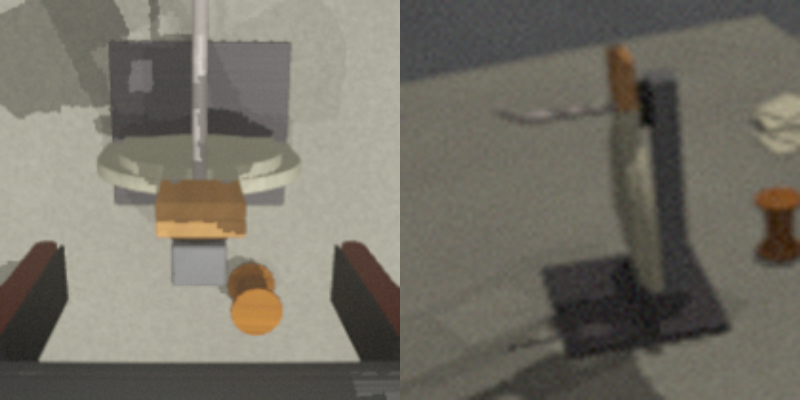

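Medium sits flush against large: the two grips together measure 17.4 mm. Now the small one.

Run:
```python
from h import *
import pickle
off=pick((.5834,-.2545),.1445);open("off2","w").write(str(off));print(off)
move_to(at(.175,.213,off),q(HY));hold(.15);s=state();print(s["ee_pos"],s["time"],s["finger_gap"])
sM=(ROOT-np.array([.5553,.1977,0]))@A-.005
if thread(off,sM+.009+.005):
    press(step=.001,maxtrav=.012)
    im=get_image("side")
```

```text
gap 0.043619110599581776 [ 0.5785 -0.2554  0.1384] 33.6167
lift dF [ 0.029   0.2059 -1.0906] 0.04392625679256293
-0.028445735486682333
[0.4077 0.2215 0.2415] 37.0417 0.04343900389706349
s 0.145 dF [ 0.3416  1.0046 -0.1065] 37.675
s 0.131 dF [0.5478 0.6613 0.2976] 38.1417
s 0.108 dF [-0.2832  0.4276  0.6865] 38.7333
s 0.07 dF [-0.4824  0.9005  0.2284] 39.3917
s 0.03892476359241719 dF [-0.2044  0.4819  0.1899] 39.9667
press [(1.0, np.float64(0.55)), (2.0, np.float64(0.38)), (3.0, np.float64(0.65)), (4.0, np.float64(0.95)), (5.0, np.float64(2.02)), (5.3, np.float64(4.63)), (5.6, np.float64(6.41)), (5.9, np.float64(7.22))] F [-7.3293  0.0315  2.2487] t 42.6167 pos [0.5461 0.1992 0.2238]
```

Run:
```python
from h import *
p=np.array(state()["ee_pos"])
move_l(list(p+[0,0,-.0035]+.0008*A),speed=.03);hold(.1);print(F())
gripper_open();hold(.1);p=np.array(state()["ee_pos"]);print(F(),p)
move_l([p[0],p[1],.34],speed=.2);hold(.6)
im=get_image("wrist");side=get_image("side");top=get_image("top")
cv2.imwrite("pics/w6.png",np.hstack([cv2.resize(im["frame"][90:300,150:360],(400,400)),cv2.resize(side["frame"][120:220,150:250],(400,400),interpolation=cv2.INTER_CUBIC)]))
C=cloud(im);hsv=cv2.cvtColor(im["frame"],cv2.COLOR_BGR2HSV)
m=(hsv[...,0]>5)&(hsv[...,0]<24)&(hsv[...,1]>80)&(np.abs(C[...,2]-.249)<.006)&(np.abs(C[...,0]-.56)<.04)&(np.abs(C[...,1]-.195)<.05)
P=C[m];print(len(P),cv2.minAreaRect((P[:,:2]*1000).astype(np.float32)),P.mean(0),state()["time"])
import pickle
t0=pickle.load(open("ims.pkl","rb"))["top"]["frame"]
d=cv2.absdiff(t0,top["frame"]).max(2)
for n,(a,b,c,e) in dict(jar=(325,225,375,275),spool=(205,220,245,262),hammer=(425,145,512,290)).items():
    s=512/800;print(n,np.percentile(d[int(b*s):int(e*s),int(a*s):int(c*s)],[50,95]))
```

```text
[-6.1351  0.8757  2.5338]
[-0.2448  0.113  -0.1398] [0.5469 0.1991 0.2203]
1352 ((560.3383178710938, 196.92547607421875), (43.84690475463867, 27.32387351989746), 80.24148559570312) [0.5595 0.197  0.2487] 45.5667
jar [ 8. 11.]
spool [ 8. 10.]
hammer [ 8. 11.]
```

View pics/w6.png

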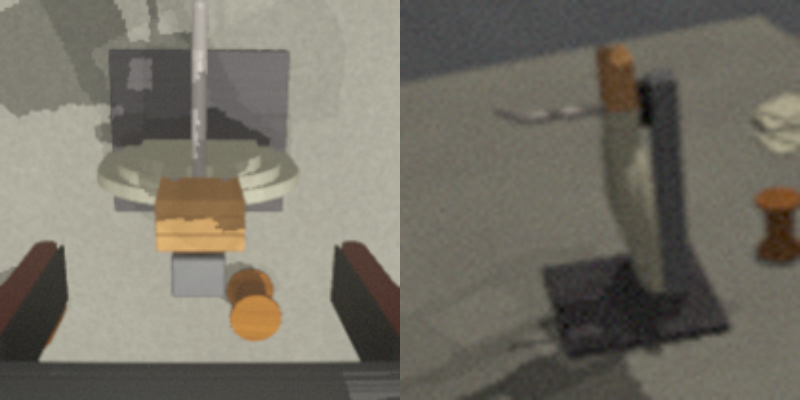

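All three hang flush on the rod, with a stack of 27.3 mm against 27 mm nominal. The gripper is clear and the bystanders look unchanged, so I'm handing in.

```bash
python3 -c "
from bench import *
job_done()"
```

```text
the job is handed in; nothing more can be done
```

The three white templates now hang on the hook in order, large, medium and small, and the job is handed in. No verdict is reported back.

- **Pressing:** I slid the large one in and pressed it against the collar. The medium and then the small one came from the rack, threaded over the rod tip and pressed home. The pushes read about 8.4 N, 8.6 N and 7.3 N along the rod.
- **Threading:** side forces stayed under about 1.5 N.
- **Final check:** the three grips together measure 27.3 mm against 27 mm nominal. They hang level and still, with the gripper clear above.
- **Bystanders:** the jar, hammer and spool look unchanged in the top view, and I never approached the turquoise look-alikes.
- **Time:** about 46 s of the 72 s allowed.

No check failed. One early depth fit was thrown off by stray readings; I replaced it with an outlier-filtered fit and confirmed positions with the wrist camera before reaching.

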